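# Fit a gas purifier cartridge into its station

## Task

Fit the gas purifier cartridge that lies on the bench into the purifier station: plug its square foot fully home in the socket with its indicator window facing the reader, then swing the latch fully closed over the cartridge's flange. Leave the other things on the bench where they are.

Things in the scene. Friction and masses are not known exactly. Their poses are not given: they have to be found in the camera images.
- cartridge: Gas purifier cartridge, 104 mm long, 0.16 kg: cylinder 38 mm wide on a square flange with a square plug foot. Origin: centre of the flange's underside. Own z runs along the cylinder to the head (plug z -16 to 0, flange 0 to 8, cylinder 8 to 88 mm), own y away from the window. Starts lying, window up, plug away from the robot or to the left, own z 6 degrees below level.
- plug_end (a point): Centre of the end of the cartridge's plug foot, 16 mm below the flange's underside (own z -16 mm). Plug 32 x 32 mm, end edges chamfered 2 mm; flange white, 54 x 54 x 8 mm; the sides of both are parallel to own x and y. The cartridge can stand on this end on the bench, its origin then 16 mm up.
- window (a point): Centre of the face of the cartridge's indicator window: a white pane in a black frame 18 mm wide, 48 mm long along the cylinder, 21.5 mm from the cylinder axis on the cartridge's own -y side, 40 mm from the flange's underside towards the head. The frame stands 2.5 mm proud of the cylinder.
- head (a point): Centre of the cartridge's head end, own z 88 mm. The last 18 mm of the cylinder is the white knurled head, of the same width.
- station: Purifier station, fixed to the bench: aluminium block 104 mm (own x, -52 to 52) by 136 mm (own y, -90 to 46), 32 mm high, with a square socket in its top. Origin on the socket's axis at bench height, own z up; at yaw 0 own x points away from the robot. Reader on the -y side of the socket, latch on the +y side. Two tube fittings project 55 mm from its +x side, 27 mm high.
- socket (a point): Centre of the socket's mouth, on the block's top, 32 mm above the bench; axes as the station's. Square hole 34 x 34 mm, 18 mm deep, sides parallel to the axes: the plug enters any of four ways round. Fully home the flange rests on the block: the cartridge's origin is at this point, its head 120 mm above the bench; with the window facing the reader its axes are parallel to these.
- reader_lens (a point): Middle of the lenses on the reader's face, 38 mm from the socket axis on the station's -y side, 78 mm above the bench; the window must face it. The reader is a white upright housing on the block, 44 mm wide (station x), 36 mm deep (station y -38 to -74 mm), top 138 mm above the bench: it blocks a gripper that leans out over that side.
- latch (a joint): Swing latch: steel bar, level, on a vertical pivot at station x +40, y +26.5 mm. 0 rad: closed, bar along station -x over the flange's +y edge (2 mm above a flange that is fully home; it strikes one that is not). Grows clockwise from above as it opens; 1.57: bar along station +y. Stops at 0 and 1.8, stays where left, needs about 0.6 N at the handle. Starts at 0.9 to 1.5.
- latch_handle (a point): Top of the latch's upright handle pin (grey grip), 12 mm wide, 78 mm from the pivot; its top is 92 mm above the bench. The pin stands on the bar, whose top is 49 mm above the bench.
- ferrule_tin: Round tin, 57 mm wide, 26 mm high, to be left alone. Origin at the centre of its underside.
- union_steel: Steel straight tube fitting lying on the bench, 47 mm long, 17 mm high, to be left alone. Origin at the centre of its underside.
- tee_steel: Steel tee fitting lying on the bench, 43 x 31 mm, 16 mm high, to be left alone. Origin at its underside.
- wrench_small: Flat open-end wrench, 105 mm long (own y), 4 mm thick, to be left alone. Origin at the centre of its underside.
- septa_box: Small carton, 44 x 66 mm, 40 mm high, to be left alone. Origin at the centre of its underside.
- sample_jar: Small lidded jar, 42 mm wide, 64 mm high, to be left alone. Origin at the centre of its underside.
- marker: Marker pen, 135 mm long (own y), 16 mm thick, to be left alone. Origin at the centre of its underside.
Things that resemble listed ones, but are neither listed nor needed, are in the scene too. What is shaped like the cartridge but orange is not meant.

How it is judged (in metres and radians):
On the way:
1. the cartridge is plugged fully home, its window facing the reader, with the latch still open (z of cartridge in the frame of socket below 0.002 m and horizontal distance between cartridge and socket below 0.003 m and angle between cartridge's own z axis and vertical below 0.05 rad and y of window in the frame of station below -0.017 m and value of joint latch above 0.5 rad), for 0.2 s.
At the end, for the whole second after the job is handed in: The cartridge stands in the socket, its flange within 2 mm of the block's top, within 3 mm of the socket axis and within 0.05 rad of upright, its window on the reader's side; the latch is closed over the flange to within 0.12 rad; the cartridge is at rest (z of cartridge in the frame of socket below 0.002 m and horizontal distance between cartridge and socket below 0.003 m and angle between cartridge's own z axis and vertical below 0.05 rad and y of window in the frame of station below -0.017 m and value of joint latch below 0.12 rad and linear speed of cartridge below 0.02 m/s); the robot touches nothing.
It fails at once if another thing on the bench is moved by more than 30 mm (distance of any of ferrule_tin, union_steel, tee_steel, wrench_small, septa_box, sample_jar, marker from where it was at the start of the episode above 0.03 m).
It also fails if it takes over 72 s, if anything falls off the work surface, if the arm or the gripper's body presses on something with over 40 N, if the wrist force passes 120 N, or if a joint passes its speed limit or range.

## Robot

A 6-joint arm with a two-finger parallel gripper is mounted at the origin on a cart in front of the work surface, level with it; the furniture and walls round the work are solid. World frame = base frame: x ahead of the robot, y to its left, z up, the work surface at z = 0. Lengths are in mm, angles in rad, forces in N, time in s.
With the tool pointing down it reaches from about 350 to 875 mm from the base axis. Payload 4.2 kg.
Tool frame: the origin (TCP) lies midway between the tips of the shut fingers; the grasp point (between the pads) lies 19 mm behind it; z points along the fingers, y is the line along which they close (so a half turn about z gives the same grasp; the last joint's range is limited). The gripper opens to 85 mm and grips with 20 to 120 N. Pads are 22 mm wide; open, the fingers measure 114 mm over their backs; the gripper's body (76 mm by 85 mm) begins 54 mm behind the grasp point. The pads swing forward as they close: fully open they stand 13 mm farther back than shut.
Start: joints at [-1.065, 0.385, 0.008, 0, -1.194, -0.259], TCP at [152.706, -606.036, 231.312] pointing down, gripper open.
Joint ranges: [-3.14, 3.14], [-1.21, 2.06], [-1.07, 1.41], [-3.16, 2.05], [-2.99, -0.16], [-3.1, 3.1]. Speed limits (rad/s): [2.79, 2.79, 3.14, 3.14, 3.14, 3.14].

## Interface

Orientations are given as a unit quaternion [x, y, z, w].
In Python, from bench import * gives the robot as it stands.
- The arm moves only by the tool drive_tool, never from a script. Its argument "plan" is a list that holds one entry, the list of rows, each a list of 5 numbers: the closure, from -1 (fully open) to 1 (shut), then the shift along the world's x, y, z in mm, then the turn about the world's z in degrees. A call has 1 to 20 rows; each row shifts and turns the commanded pose from where the row before left it; what a row does not reach is not made up. A row lasts 1/12 s, in which the tool goes at most 41.7 mm and 7.16 degrees, less where a joint would pass 70% of its speed; a pose out of reach is approached as far as the arm can. A call is refused whole if a number of a shift passes 41.7 or a number of a turn 7.16, either way. A call with a gripper value outside its range is refused whole. The fingers move at their own pace and stop on an object; the grip force is fixed at half the most. Time passes only in rows, so rows that do not move let the fingers close. It gives the time, the measured TCP pose, the force, the opening and the grip force at its end, in the units of the state.
- read_state(): the state, without advancing time (a new reading comes with each control period).
- get_image(name): name is "side" or "top"; returns (picture, depth): 400x640x3 uint8, red, green, blue; 400x640 float32, mm along the optical axis (not along the pixel's ray), 0 where there is no reading.
- camera_model(name): a dict with "fx", "fy", "cx", "cy" (pixels), "R" (3x3) and "t" (3): a world point X has camera coordinates R X + t. Camera axes: x right, y down, z forward; pixel columns grow to the right and rows downward; lengths in mm; the calibration is good to about 2 mm. A picture is of the moment at which its call begins. camera_model takes no time and is no camera call.
- job_done(): hands the job in; it is judged then, once.
The state is a dict: "clock": time; "joints": joint angles; "joint_vel": joint speeds; "joint_efforts": joint torques, N m; "position": TCP position; "ee_rot": TCP orientation; "contact_force": force on the tool from outside, world axes, zero at the start; "wrist_torque": the same for the moment, N m; "gripper_width": finger opening in mm; "grasp_force": force on a finger pad.
Only numpy, scipy, OpenCV 4.12 (cv2) and the standard library are available. Lean on these libraries where they do the work, as an engineer would, in place of code of your own. Each camera call takes 0.05 s, during which the arm holds its last target. There are 200 camera calls.

## Working session

There is one attempt and no reset: what is moved stays moved. The work goes in short steps, Python scripts to look and compute and a tool call to move; the robot and the scene stay as the last step left them, time stands still between calls to the robot, and variables do not carry over. Pictures are saved under pics/ and viewed, at most 10 in all, crops included, and the job is handed in when it is done.

Besides the shell and the picture viewer there is one more tool, called after ">>>" in YAML: its name, and indented under it one key for each argument. drive_tool: Moves the arm, as the interface text tells. Its arguments: {"type":"object","properties":{"plan":{"type":"array"}},"required":["plan"]}

```bash
mkdir -p pics
cat > h.py <<'E'
from bench import *
import numpy as np, cv2
def snap():
    for n in ("side","top"):
        p,d=get_image(n); np.savez(f"pics/{n}.npz",p=p,d=d)
        cv2.imwrite(f"pics/{n}_{read_state()['clock']:.2f}.png",cv2.cvtColor(p,cv2.COLOR_RGB2BGR))
def world(n,u,v,d):
    c=camera_model(n); X=np.array([(u-c['cx'])/c['fx']*d,(v-c['cy'])/c['fy']*d,d])
    return np.array(c['R']).T@(X-np.array(c['t']))
def ray(n,u,v,z):
    c=camera_model(n); R=np.array(c['R']);o=-R.T@np.array(c['t']); r=R.T@np.array([(u-c['cx'])/c['fx'],(v-c['cy'])/c['fy'],1])
    return o+r*(z-o[2])/r[2]
def proj(n,X):
    c=camera_model(n); x=np.array(c['R'])@np.array(X,float)+np.array(c['t']); return c['fx']*x[0]/x[2]+c['cx'],c['fy']*x[1]/x[2]+c['cy']
E
python3 - <<'E'
from h import *
snap(); print(read_state())
for n in("side","top"):
    c=camera_model(n);R=np.array(c['R']);print(n,c['fx'],-R.T@np.array(c['t']),R)
E
ls pics
```

```text
{'clock': 0.1, 'joints': array([-1.06539772e+00,  3.85485865e-01,  6.78124153e-03, -4.50146513e-04,
       -1.19397882e+00, -2.58609696e-01]), 'joint_vel': array([-0.00019841, -0.00160338,  0.00316128,  0.00135161, -0.0005649 ,
        0.00066185]), 'joint_efforts': array([-7.42512093e-04, -3.93318129e+01,  1.88929439e+01,  4.19800624e+00,
       -2.59911620e-03,  9.26115462e-06]), 'position': array([ 152.5878092 , -605.56255276,  230.33230442]), 'ee_rot': array([-1.22999113e-01,  9.92406310e-01,  9.53535508e-04, -1.57616998e-04]), 'contact_force': array([-1.27743513, -0.48123652,  0.78593295]), 'wrist_torque': array([ 0.03546963, -0.01830241, -0.04892083]), 'grasp_force': 0.0, 'gripper_width': 85.26427320386738}
side 452.5255454000412 [ 576.57246051 1068.90579755  863.80901876] [[-9.99803190e-01 -1.23899851e-04  1.98384924e-02]
 [-1.54345751e-02  6.33114445e-01 -7.73904305e-01]
 [-1.24641495e-02 -7.74058191e-01 -6.32991754e-01]]
top 364.74146777827457 [ 361.74514254  107.14662688 1026.76160302] [[-0.07053077 -0.99750893  0.0011623 ]
 [-0.97202309  0.06846695 -0.22468507]
 [ 0.22404579 -0.01697699 -0.97443074]]
side.npz
side_0.05.png
top.npz
top_0.10.png
```

View pics/side_0.05.png

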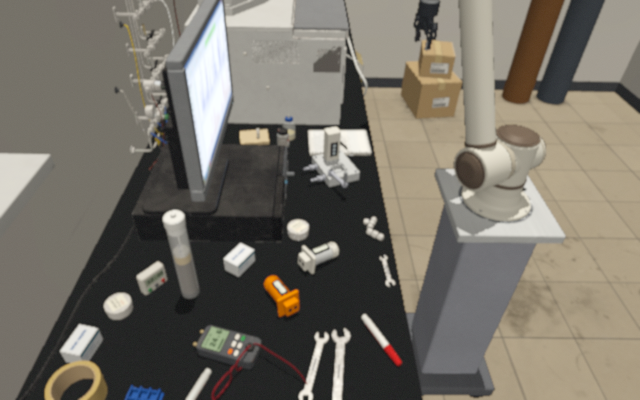

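View pics/top_0.10.png

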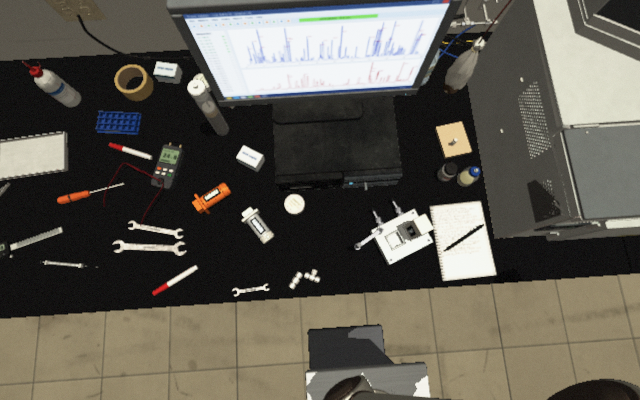

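The side view shows the white cartridge at (318,256) with the orange lookalike at (282,295). In the top view the cartridge is at (257,225) and the orange one at (211,197). The station is at (400,235) in top and (333,165) in side. The white one fits the description because orange is ruled out, so I'll confirm it in an enlarged crop.

Run:
```python
import cv2
s=cv2.imread('pics/side_0.05.png');t=cv2.imread('pics/top_0.10.png')
def z(im,x,y,w,h,k): return cv2.resize(im[y:y+h,x:x+w],(w*k,h*k),interpolation=cv2.INTER_CUBIC)
import numpy as np
# 2x2 : cartridge top/side, station top/side  (each 400x300)
a=np.vstack([np.hstack([z(t,230,195,50,37*1+13,8),z(s,290,230,50,50,8)])])
cv2.imwrite('pics/c1.png',a)
b=np.hstack([z(t,350,195,90,75,4),z(s,290,120,90,75,4)]);b=np.hstack([z(t,350,195,90,75,4),z(s,295,120,80,75,5)[:300]]) if 0 else np.hstack([z(t,350,195,80,75,5),z(s,295,120,80,75,5)])
cv2.imwrite('pics/c2.png',b)
```

```text
(no output)
```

View pics/c1.png

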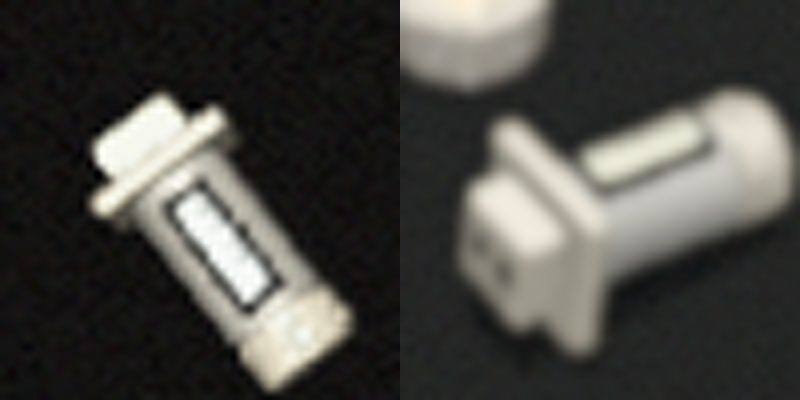

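View pics/c2.png

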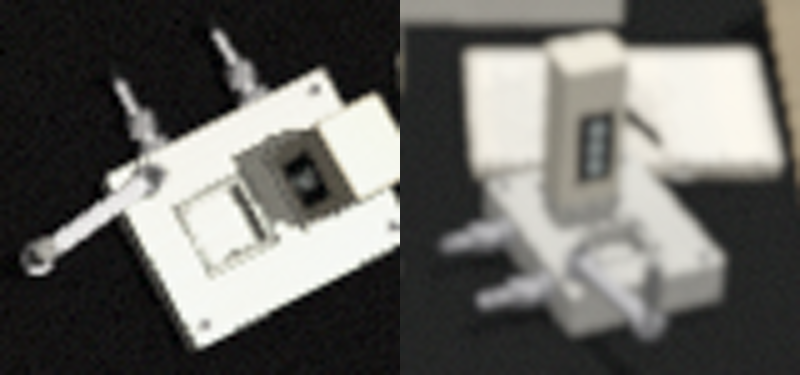

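The crops confirm it: a white cartridge, window up, plug to upper left. In the top crop the flange is at (160,165), the window at (225,247) and the head end at (312,355). In the station crop the socket is near (225,227), the latch handle at (38,252) and the reader on the right.

```bash
cat > m.py <<'E'
from h import *
from scipy.optimize import least_squares
T=lambda u,v:(230+u/8-.44,195+v/8-.44); S=lambda u,v:(290+(u-400)/8-.44,230+v/8-.44)
def tri(pt,ps):
    f=lambda X:np.r_[np.subtract(proj('top',X),pt),np.subtract(proj('side',X),ps)]
    r=least_squares(f,[400,100,30]); return r.x.round(1),r.fun.round(2)
print('window',tri(T(225,247),S(643,150)))
a,b=[ray('top',*T(*p),45) for p in((188,195),(262,298))]; d=b-a
print('dir head',np.degrees(np.arctan2(d[1],d[0])),a.round(1),b.round(1))
f1,f2=[ray('top',*T(*p),52) for p in((95,205),(225,115))];print('flange',f1,f2)
D=np.load('pics/top.npz')['d']
for p in((225,247),(300,345),(215,115),(105,210)): print('depth',p,world('top',*T(*p),D[int(round(T(*p)[1])),int(round(T(*p)[0]))]).round(1))
T5=lambda u,v:(350+u/5-.4,195+v/5-.4); S5=lambda u,v:(295+(u-400)/5-.4,120+v/5-.4)
def W(q,p):
    x,y,a=q;c,s=np.cos(a),np.sin(a);return [x+c*p[0]-s*p[1],y+s*p[0]+c*p[1],p[2]]
obs=[('top',T5(195,348),(-52,46,32)),('top',T5(108,180),(52,46,32)),('top',T5(330,68),(52,-90,32)),
 ('top',T5(175,208),(17,17,32)),('top',T5(212,277),(-17,17,32)),('top',T5(275,240),(-17,-17,32))]
r=least_squares(lambda q:np.concatenate([np.subtract(proj(n,W(q,p)),o) for n,o,p in obs]),[400,-180,.4],loss='soft_l1')
print('station',r.x.round(3),np.degrees(r.x[2]),r.fun.round(2))
q=r.x
def in5(n,p):
    u,v=proj(n,p);return ((u-350+.4)*5,(v-195+.4)*5) if n=='top' else ((u-295+.4)*5+400,(v-120+.4)*5)
for nm,p in dict(c1=(-52,46,32),c2=(52,46,32),c3=(52,-90,32),c4=(-52,-90,32),lens=(0,-38,78),rt1=(22,-38,138),rt2=(-22,-38,138),piv=(40,26.5,49)).items():
    print(nm,np.round(in5('top',W(q,p)),0),np.round(in5('side',W(q,p)),0))
for th in(.9,1.1,1.3,1.5):
    X=W(q,(40-78*np.cos(th),26.5+78*np.sin(th),92));print(th,np.round(in5('top',X)),np.round(in5('side',X)))
E
python3 m.py
```

```text
window (array([539.8, 263.2,  44.3]), array([-0.01,  0.11, -0.1 , -0.03]))
dir head -147.25952226109928 [558.8 275.1  45. ] [521.5 251.1  45. ]
flange [556.20849024 305.43615343  52.        ] [584.35836399 260.43393386  52.        ]
depth (225, 247) [539.9 263.   45.5]
depth (300, 345) [505.4 239.5  39.7]
depth (215, 115) [584.6 263.9  51.9]
depth (105, 210) [554.9 302.7  48.8]
station [ 476.19  -108.245   -5.911] -338.7019990911476 [ 0.26  0.19  0.05 -0.73 -0.97  1.02  1.89  0.61  0.3  -1.97 -1.3   0.1 ]
c1 [196. 349.] [723. 263.]
c2 [108. 176.] [570. 297.]
c3 [325.  73.] [490. 180.]
c4 [417. 241.] [634. 151.]
lens [308. 184.] [597. 147.]
rt1 [317. 125.] [570.  72.]
rt2 [360. 205.] [635.  59.]
piv [155. 176.] [577. 253.]
0.9 [106. 299.] [696. 234.]
1.1 [ 80. 283.] [682. 246.]
1.3 [ 57. 262.] [664. 257.]
1.5 [ 39. 237.] [642. 264.]
```

>>> drive_tool:
  plan:
    - [[-1,14,36,0,0.92],[-1,16,37,0,0.92],[-1,16,38,0,0.92],[-1,16,38,0,0.92],[-1,16,38,0,0.92],[-1,16,38,0,0.92],[-1,16,38,0,0.92],[-1,16,38,0,0.92],[-1,16,38,0,0.92],[-1,16,38,0,0.92],[-1,16,38,0,0.92],[-1,16,38,0,0.92],[-1,16,38,0,0.92],[-1,16,38,0,0.92],[-1,16,38,0,0.92],[-1,16,38,0,0.92],[-1,16,38,0,0.92],[-1,16,38,0,0.92],[-1,16,38,0,0.92],[-1,16,38,0,0.92]]

```text
clock: 1.77
position: [470.7, 153.0, 231.1]
ee_rot: [-0.281, 0.96, -0.0, -0.0]
contact_force: [0.2, -1.3, 0.2]
gripper_width: 85.4
grasp_force: 0.0
```

```bash
cat > st.py <<'E'
from h import *
from scipy.spatial.transform import Rotation as Ro
def st():
    s=read_state();M=Ro.from_quat(s['ee_rot']).as_matrix()
    print('t%.2f'%s['clock'],s['position'].round(1),'yaw_y %.1f tilt %.2f'%(np.degrees(np.arctan2(M[1,1],M[0,1])),np.degrees(np.arccos(-M[2,2]))),'F',s['contact_force'].round(1),'w %.1f g %.1f'%(s['gripper_width'],s['grasp_force']),'j6 %.2f'%s['joints'][5])
    return s
if __name__=='__main__': st()
E
python3 st.py
```

```text
t1.77 [470.7 153.  231.1] yaw_y 122.6 tilt 0.03 F [ 0.2 -1.3  0.2] w 85.4 g 0.0 j6 -1.64
```

>>> drive_tool:
  plan:
    - [[-0.5,14,31,-10,0],[-0.5,14,31,-20,0],[-0.5,14,31,-20,0],[-0.5,0,0,-41,0],[-0.5,0,0,-41,0],[-0.5,0,0,-40,0],[-0.5,0,0,-30,0],[-0.5,0,0,0,0],[-0.5,0,0,-10,0],[-0.5,0,0,-10,0],[-0.5,0,0,-5,0],[-0.5,0,0,0,0]]

```text
clock: 2.77
position: [512.9, 244.1, 4.6]
ee_rot: [-0.28, 0.96, 0.0, 0.0]
contact_force: [0.1, 0.1, 0.4]
gripper_width: 64.1
grasp_force: 0.0
```

```bash
python3 st.py
```

```text
t2.77 [512.9 244.1   4.6] yaw_y 122.5 tilt 0.04 F [0.1 0.1 0.4] w 64.1 g 0.0 j6 -1.73
```

>>> drive_tool:
  plan:
    - [[-0.2,0,2,-2,0],[0,0,0,0,0],[0.08,0,0,0,0],[0.12,0,0,0,0],[0.12,0,0,0,0],[0.12,0,0,0,0]]

```text
clock: 3.27
position: [513.2, 246.3, 3.2]
ee_rot: [-0.28, 0.96, 0.0, 0.001]
contact_force: [-0.7, 0.1, 4.2]
gripper_width: 37.6
grasp_force: 12.3
```

>>> drive_tool:
  plan:
    - [[0.15,0,0,0,0],[0.15,0,0,0,0],[0.15,0,0,0,0]]

```text
clock: 3.52
position: [513.2, 246.3, 3.2]
ee_rot: [-0.281, 0.96, 0.0, 0.001]
contact_force: [-0.8, 0.1, 6.5]
gripper_width: 36.9
grasp_force: 36.2
```

>>> drive_tool:
  plan:
    - [[0.115,0,0,0,0],[0.115,0,0,0,0],[0.115,0,0,3,0],[0.115,0,0,5,0],[0.115,0,0,8,0],[0.115,0,0,8,0],[0.115,0,0,8,0],[0.115,0,0,8,0],[0.115,0,0,0,0]]

```text
clock: 4.27
position: [513.3, 246.3, 44.6]
ee_rot: [-0.28, 0.96, 0.0, 0.001]
contact_force: [-2.7, -1.3, 4.5]
gripper_width: 37.6
grasp_force: 4.2
```

Run:
```python
from h import *
snap()
z=lambda n,x,y,w,h,k:cv2.resize(cv2.cvtColor(np.load(f'pics/{n}.npz')['p'],4)[y:y+h,x:x+w],(w*k,h*k),interpolation=2)
cv2.imwrite('pics/v1.png',np.hstack([z('top',220,180,66,66,6),z('side',280,200,66,66,6)]))
```

```text
(no output)
```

View pics/v1.png

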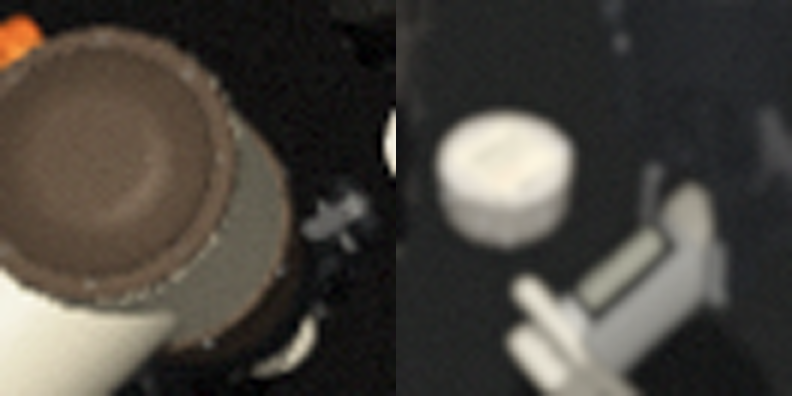

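The side view shows the cartridge pivoting in the light grip: flange down at about (545,340), head up in the fingers at (690,215). I'll keep raising it.

>>> drive_tool:
  plan:
    - [[0.114,1,0.6,5,0],[0.114,2,1,5,0],[0.114,2,1,5,0],[0.114,2,1,5,0],[0.114,2,1,4,0],[0.114,2,1,4,0],[0.114,0,0,2,0],[0.114,0,0,0,0],[0.114,0,0,0,0]]

```text
clock: 5.12
position: [523.6, 251.5, 72.2]
ee_rot: [-0.28, 0.96, 0.0, -0.0]
contact_force: [-0.2, -0.5, -1.4]
gripper_width: 37.7
grasp_force: 3.5
```

Run:
```python
from h import *
snap()
z=lambda n,x,y,w,h,k:cv2.resize(cv2.cvtColor(np.load(f'pics/{n}.npz')['p'],4)[y:y+h,x:x+w],(w*k,h*k),interpolation=2)
cv2.imwrite('pics/v2.png',z('side',280,200,80,70,8))
```

```text
(no output)
```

View pics/v2.png

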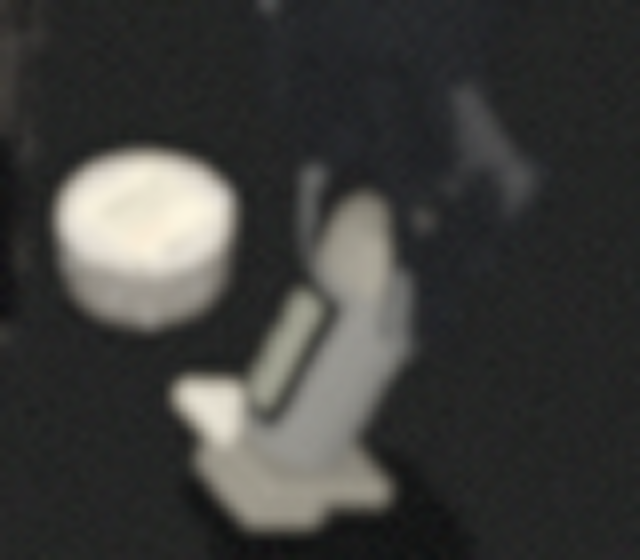

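The side view shows it standing at about 60–65°, flange at (290,470) and head in the fingers at (360,240). I'll ease the grip so it swings down, moving slightly toward the plug side.

>>> drive_tool:
  plan:
    - [[0.112,0,0,1,0],[0.111,2,1,0,0],[0.11,2,1,0,0],[0.11,2,1,0,0],[0.109,3,2,0,0],[0.109,3,2,0,0],[0.108,3,2,0,0],[0.108,0,0,0,0],[0.107,0,0,0,0],[0.107,0,0,0,0]]

```text
clock: 6.05
position: [538.6, 260.5, 73.1]
ee_rot: [-0.28, 0.96, -0.0, -0.0]
contact_force: [0.2, 0.6, -0.2]
gripper_width: 38.5
grasp_force: 0.1
```

```bash
cat > v.py <<'E'
from h import *
import sys
n,x,y,w,h,k,o=sys.argv[1:]; x,y,w,h,k=map(int,(x,y,w,h,k)); snap()
cv2.imwrite(o,cv2.resize(cv2.cvtColor(np.load(f'pics/{n}.npz')['p'],4)[y:y+h,x:x+w],(w*k,h*k),interpolation=2))
E
python3 v.py side 280 200 80 70 8 pics/v3.png
python3 - <<'E'
from h import *
# window-pane mean position from depth: pts of cylinder/window; report elevation via PCA of points of light pixels in ROI
D=np.load('pics/side.npz');p=D['p'].astype(int);d=D['d']
c=camera_model('side')
P=[];
for v in range(222,270):
    for u in range(298,335):
        X=world('side',u,v,d[v,u])
        if d[v,u]>0 and 5<X[2]<120 and p[v,u].sum()>330 and np.hypot(X[0]-530,X[1]-255)<75: P.append(X)
P=np.array(P)
for z in range(10,120,10):
    q=P[(abs(P[:,2]-z)<5)]
    if len(q): print(z,len(q),q.mean(0).round(1),q.min(0).round(0)[:2],q.max(0).round(0)[:2])
E
```

```text
10 25 [563.  280.7  10.2] [541. 244.] [588. 294.]
20 41 [529.4 278.6  22. ] [518. 262.] [544. 295.]
30 138 [561.  283.4  31.2] [529. 250.] [587. 306.]
40 41 [554.  283.2  39. ] [534. 262.] [582. 305.]
50 43 [551.5 281.1  49. ] [532. 271.] [570. 287.]
60 50 [548.  279.7  60.1] [530. 268.] [567. 286.]
70 29 [550.3 277.9  69.8] [533. 270.] [565. 284.]
80 35 [544.9 279.3  79.7] [531. 270.] [563. 287.]
90 31 [544.9 276.7  90.3] [534. 264.] [556. 289.]
100 41 [543.9 271.  100.7] [524. 248.] [556. 288.]
110 45 [544.5 265.5 107.4] [526. 247.] [554. 289.]
```

View pics/v3.png

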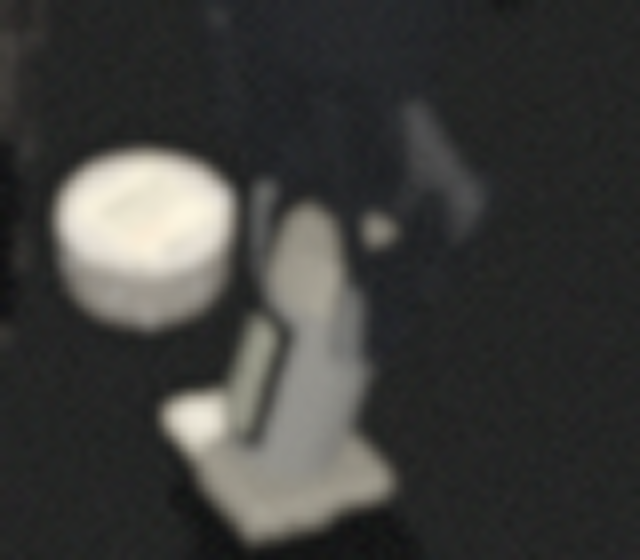

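It still leans by about 15° toward the robot: window at (255,375), flange at (290,490). I'll push the head a little further in the plug direction with a light grip, then release.

>>> drive_tool:
  plan:
    - [[0.11,0,0,-1,0],[0.111,3,2,0,0],[0.111,3,2,0,0],[0.111,3,2,0,0],[0.111,3,2,0,0],[0.111,3,2,0,0],[0.108,0,0,0,0],[0.1,0,0,0,0],[0.08,0,0,0,0],[0.04,0,0,0,0],[0.04,0,0,0,0],[0.04,0,0,0,0]]

```text
clock: 7.15
position: [553.6, 270.5, 72.4]
ee_rot: [-0.28, 0.96, 0.0, 0.0]
contact_force: [1.0, 0.0, 0.3]
gripper_width: 41.0
grasp_force: 0.0
```

```bash
python3 v.py side 280 200 80 70 8 pics/v4.png; python3 st.py
```

```text
t7.25 [553.6 270.5  72.4] yaw_y 122.5 tilt 0.00 F [0.2 0.3 0.8] w 41.1 g 0.0 j6 -1.72
```

View pics/v4.png

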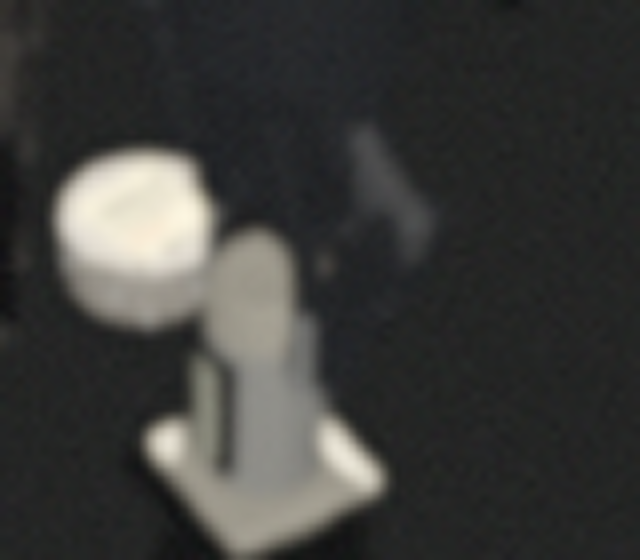

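The cartridge now stands upright at flange (265,480), window to the left, and the tin hasn't moved. Next I'll grip it firmly and lift, then refine the poses numerically.

>>> drive_tool:
  plan:
    - [[0.12,0,0,0,0],[0.16,0,0,0,0],[0.25,0,0,0,0],[0.25,0,0,0,0],[0.25,0,0,10,0],[0.25,0,0,30,0],[0.25,0,0,30,0],[0.25,0,0,20,0],[0.25,0,0,0,0],[0.25,0,0,0,0]]

```text
clock: 8.08
position: [553.9, 270.9, 163.7]
ee_rot: [-0.28, 0.96, 0.001, 0.001]
contact_force: [-0.5, 0.1, -2.3]
gripper_width: 36.5
grasp_force: 60.2
```

```bash
cat > c.py <<'E'
from h import *
from st import st
s=st(); snap(); D=np.load('pics/side.npz');d=D['d'];tp=s['position']
v,u=np.mgrid[150:300,250:420]
c=camera_model('side');R=np.array(c['R']);t=np.array(c['t'])
def cloud(n,u,v,d):
    c=camera_model(n);dd=d[v,u].ravel();u=u.ravel();v=v.ravel()
    X=np.c_[(u-c['cx'])/c['fx']*dd,(v-c['cy'])/c['fy']*dd,dd]-np.array(c['t']);return (X@np.array(c['R']))[dd>0]
P=cloud('side',*np.mgrid[100:399,150:500][::-1],d)
q=P[(np.hypot(P[:,0]-tp[0],P[:,1]-tp[1])<60)&(P[:,2]>tp[2]-110)]
np.save('q.npy',q)
for z in np.arange(-105,10,8):
    k=q[abs(q[:,2]-tp[2]-z)<4]
    if len(k)>3: print(z,len(k),(k-tp).mean(0).round(1),(k-tp).min(0).round(0)[:2],(k-tp).max(0).round(0)[:2])
E
python3 c.py
```

```text
t8.08 [553.9 270.9 163.7] yaw_y 122.5 tilt 0.16 F [-0.5  0.1 -2.3] w 36.5 g 60.2 j6 -1.72
-73 6 [  0.3  16.7 -70. ] [-13.  10.] [ 9. 21.]
-65 6 [ -4.9  15.1 -67. ] [-15.   9.] [ 4. 21.]
-57 4 [ -4.3  20.9 -54. ] [-29.  12.] [24. 30.]
-49 192 [  4.5  15.7 -48.2] [-31. -12.] [39. 39.]
-41 36 [  4.5  16.8 -40.9] [-14.   3.] [26. 30.]
-33 39 [  6.2  16.7 -33.1] [-14.   4.] [27. 22.]
-25 46 [  5.8  16.3 -25.4] [-14.   6.] [27. 23.]
-17 45 [  5.9  17.2 -16.9] [-13.   8.] [24. 22.]
-9 39 [ 7.1 16.8 -9.3] [-13.   7.] [24. 23.]
-1 36 [ 9.9 17.9 -1.2] [-10.  10.] [24. 22.]
7 45 [10.1 17.6  7.5] [-19.   4.] [25. 26.]
```

```bash
cat > fit.py <<'E'
from h import *
from scipy.optimize import minimize
from scipy.ndimage import map_coordinates
def grad(path,s=1.0):
    im=cv2.GaussianBlur(cv2.imread(path,0).astype(np.float32),(0,0),s)
    return cv2.Sobel(im,cv2.CV_32F,1,0)/8,cv2.Sobel(im,cv2.CV_32F,0,1)/8
def pts(n,X):
    c=camera_model(n); x=X@np.array(c['R']).T+np.array(c['t']); return np.c_[c['fx']*x[:,0]/x[:,2]+c['cx'],c['fy']*x[:,1]/x[:,2]+c['cy']]
def score(q,n,g,E,z0=0):
    x,y,a=q[0]*1.,q[1]*1.,q[2]/57.3; c,s=np.cos(a),np.sin(a); tot=0
    for A,B in E:
        L=np.linspace(A,B,40)[2:-2]; W=np.c_[x+c*L[:,0]-s*L[:,1],y+s*L[:,0]+c*L[:,1],L[:,2]+z0]
        p=pts(n,W); t=p[-1]-p[0]; t/=np.linalg.norm(t)
        gx,gy=[map_coordinates(k,[p[:,1],p[:,0]],order=1) for k in g]
        tot+=abs(-t[1]*gx+t[0]*gy).mean()
    return -tot
def best(q0,terms):
    f=lambda q:sum(score(q,*t) for t in terms)
    r=np.random.default_rng(0);b=None
    for i in range(12):
        k=minimize(f,np.array(q0)+(r.normal(0,[2,2,1.5]) if i else 0),method='Nelder-Mead',options=dict(initial_simplex=None))
        if b is None or k.fun<b.fun:b=k
    return b.x.round(2),round(b.fun,1)
def box(x0,x1,y0,y1,z): c=[(x0,y0,z),(x1,y0,z),(x1,y1,z),(x0,y1,z)];return [(np.array(c[i],float),np.array(c[(i+1)%4],float)) for i in range(4)]
def seg(*a): return (np.array(a[:3],float),np.array(a[3:],float))
E
python3 - <<'E'
from fit import *
gt=grad('pics/top_0.10.png');gs=grad('pics/side_0.05.png')
Et=[seg(-52,46,32,-52,-70,32),seg(-52,46,32,52,46,32),seg(52,20,32,52,-38,32)]
Esock=box(-17,17,-17,17,32)
Es=[seg(-52,46,32,-52,-80,32),seg(-52,46,32,20,46,32),seg(52,-15,32,52,-85,32),seg(-52,46,0,-52,46,32),seg(-52,46,0,40,46,0),
  seg(22,-38,34,22,-38,136),seg(-22,-38,34,-22,-38,136),seg(22,-38,138,-22,-38,138),seg(22,-74,138,-22,-74,138),seg(-22,-38,138,-22,-74,138)]
q0=[476.2,-108.2,21.3]
print('top',best(q0,[('top',gt,Et)]));print('top+sock',best(q0,[('top',gt,Et+Esock[1:3]) ]));print('side',best(q0,[('side',gs,Es)]));print('both',best(q0,[('top',gt,Et),('side',gs,Es)]))
# cartridge in hand
import glob;f=sorted(glob.glob('pics/side_8*.png'))[-1];print(f)
g=grad(f);z0=163.7-56.4
F=[seg(*a) for a in((27,-27,8,27,27,8),(-27,-27,8,-27,27,8),(-27,-27,8,27,-27,8),(-27,-27,0,27,-27,0),(-27,-27,0,-27,27,0),(-27,-27,0,-27,-27,8),(27,-27,0,27,27,0),(-27,27,0,27,27,0),(27,27,0,27,27,8),(27,-27,0,27,-27,8))]
# own -y (window) faces -d = 32.5deg -> own x at 122.5
c=camera_model('side')
for dz in(-3,-1.5,0,1.5,3):print(dz,best([555,270,122.5],[('side',g,F[:6],z0+dz)]))
q=np.load('q.npy');k=q[(q[:,2]<148)&(q[:,2]>120)]
w=np.array([np.cos(np.radians(32.5)),np.sin(np.radians(32.5))])
def cy(m):
    r=k[:,:2]-m; ok=(r@w<14); e=np.hypot(*r.T)-19; return (np.minimum(abs(e),3)*ok).sum()+3*(~ok).sum()*.6
b=min((minimize(cy,[555+i,270+j],method='Nelder-Mead') for i in(-3,0,3) for j in(-3,0,3)),key=lambda r:r.fun);print('cyl',b.x,b.fun,len(k))
for lo,hi in((118,132),(132,148)):
    kk=k;k=q[(q[:,2]<hi)&(q[:,2]>lo)];print(lo,minimize(cy,b.x,method='Nelder-Mead').x,len(k))
    k=kk
E
```

```text
Traceback (most recent call last):
  File "fit.py", line 21, in best
    k=minimize(f,np.array(q0)+(r.normal(0,[2,2,1.5]) if i else 0),method='Nelder-Mead',options=dict(initial_simplex=None))
  File "fit.py", line 18, in <lambda>
    f=lambda q:sum(score(q,*t) for t in terms)
               ~~~^^^^^^^^^^^^^^^^^^^^^^^^^^^^
  File "fit.py", line 18, in <genexpr>
    f=lambda q:sum(score(q,*t) for t in terms)
                   ~~~~~^^^^^^
  File "fit.py", line 13, in score
    p=pts(n,W); t=p[-1]-p[0]; t/=np.linalg.norm(t)
  File "fit.py", line 8, in pts
    c=camera_model(n); x=X@np.array(c['R']).T+np.array(c['t']); return np.c_[c['fx']*x[:,0]/x[:,2]+c['cx'],c['fy']*x[:,1]/x[:,2]+c['cy']]
ValueError: time passes only in moves, steps and waits
```

```bash
cat >> h.py <<'E'
import functools
camera_model=functools.lru_cache(None)(camera_model)
E
cat > f2.py <<'E'
from fit import *
gt=grad('pics/top_0.10.png');gs=grad('pics/side_0.05.png')
Et=[seg(-52,46,32,-52,-70,32),seg(-52,46,32,52,46,32),seg(52,20,32,52,-38,32)]
Esock=box(-17,17,-17,17,32)
Es=[seg(-52,46,32,-52,-80,32),seg(-52,46,32,20,46,32),seg(52,-15,32,52,-85,32),seg(-52,46,0,-52,46,32),seg(-52,46,0,40,46,0),
  seg(22,-38,34,22,-38,136),seg(-22,-38,34,-22,-38,136),seg(22,-38,138,-22,-38,138),seg(22,-74,138,-22,-74,138),seg(-22,-38,138,-22,-74,138)]
q0=[476.2,-108.2,21.3]
print('top',best(q0,[('top',gt,Et)]));print('top+sock',best(q0,[('top',gt,Et+Esock[1:3]) ]));print('side',best(q0,[('side',gs,Es)]));print('both',best(q0,[('top',gt,Et),('side',gs,Es)]))
import glob;f=sorted(glob.glob('pics/side_8*.png'))[-1];print(f)
g=grad(f);z0=163.7-56.4
F=[seg(*a) for a in((27,-27,8,27,27,8),(-27,-27,8,-27,27,8),(-27,-27,8,27,-27,8),(-27,-27,0,27,-27,0),(-27,-27,0,-27,27,0),(-27,-27,0,-27,-27,8))]
for dz in(-3,-1.5,0,1.5,3):print(dz,best([555,270,122.5],[('side',g,F,z0+dz)]))
q=np.load('q.npy')
w=np.array([np.cos(np.radians(32.5)),np.sin(np.radians(32.5))])
def cyl(lo,hi):
    k=q[(q[:,2]<hi)&(q[:,2]>lo)]
    def cy(m):
        r=k[:,:2]-m; ok=(r@w<14); e=np.hypot(*r.T)-19; return (np.minimum(abs(e),3)*ok).sum()+1.8*(~ok).sum()
    b=min((minimize(cy,[555+i,270+j],method='Nelder-Mead') for i in(-3,0,3) for j in(-3,0,3)),key=lambda r:r.fun);print('cyl',lo,b.x.round(1),round(b.fun,1),len(k))
cyl(118,148);cyl(118,132);cyl(132,148)
E
python3 f2.py
```

```text
top (array([ 477.03, -107.05,   22.37]), np.float64(-175.3))
top+sock (array([ 477.3 , -107.69,   22.17]), np.float64(-192.7))
side (array([ 475.95, -110.52,   25.24]), np.float64(-226.9))
both (array([ 476.89, -107.86,   22.88]), np.float64(-393.1))
pics/side_8.13.png
-3 (array([593.88, 256.46,  95.9 ]), np.float64(-149.3))
-1.5 (array([593.79, 258.05,  95.89]), np.float64(-149.0))
0 (array([593.7 , 259.73,  95.88]), np.float64(-148.7))
1.5 (array([593.58, 261.39,  95.97]), np.float64(-148.4))
3 (array([593.49, 263.02,  96.  ]), np.float64(-148.1))
cyl 118 [558.3 272.1] 215.6 161
cyl 118 [558.6 272.2] 101.3 74
cyl 132 [558.1 272.1] 112.1 87
```

```bash
python3 - <<'E'
from fit import *
q=np.load('q.npy');k=q[(q[:,2]>108)&(q[:,2]<122)]
print('plane z',np.percentile(k[:,2],[5,25,50,75,95]).round(1))
A=np.c_[k[:,:2]-k[:,:2].mean(0),np.ones(len(k))]; m=abs(k[:,2]-np.median(k[:,2]))<4
sol=np.linalg.lstsq(A[m],k[m,2],rcond=None)[0];print('slopes',sol.round(3),m.sum())
print(cv2.minAreaRect(k[:,:2].astype(np.float32)))
g=grad('pics/side_8.13.png')
F=[seg(*a) for a in((27,-27,8,27,27,8),(-27,-27,8,-27,27,8),(-27,-27,8,27,-27,8),(-27,-27,0,27,-27,0),(-27,-27,0,-27,27,0),(-27,-27,0,-27,-27,8),(-16,-16,-16,-16,16,-16),(-16,-16,-16,16,-16,-16))]
# also own +x... camera sees +y world side: own x at 122.5 => own +x face & window(-y) face visible
F2=[seg(*a) for a in((27,27,8,-27,27,8),(-27,-27,8,-27,27,8),(-27,-27,8,27,-27,8),(27,-27,8,27,27,8),(27,-27,0,27,27,0),(27,-27,0,27,-27,8),(27,27,0,27,27,8),(-27,-27,0,27,-27,0),(16,-16,-16,16,16,-16))]
for dz in(-2,0,2):
    f=lambda p:score(p,'side',g,F2,107.3+dz)+ .02*((p[0]-558)**2+(p[1]-272)**2)
    b=min((minimize(f,[558+i,272+j,122.5+a],method='Nelder-Mead') for i in(-3,0,3) for j in(-3,0,3) for a in(-5,0,5)),key=lambda r:r.fun);print(dz,b.x.round(2),b.fun)
E
python3 v.py side 270 150 90 75 8 pics/v5.png
```

```text
plane z [111.8 114.4 115.9 117.2 118.9]
slopes [ 6.00000e-03 -1.00000e-03  1.15896e+02] 191
((558.1351318359375, 274.4830017089844), (54.237892150878906, 55.14704895019531), 31.771364212036133)
-2 [558.42 274.36 134.77] -173.66168389630877
0 [558.48 276.45 134.76] -173.28728920586275
2 [557.28 274.8  119.06] -173.0642512467214
```

View pics/v5.png

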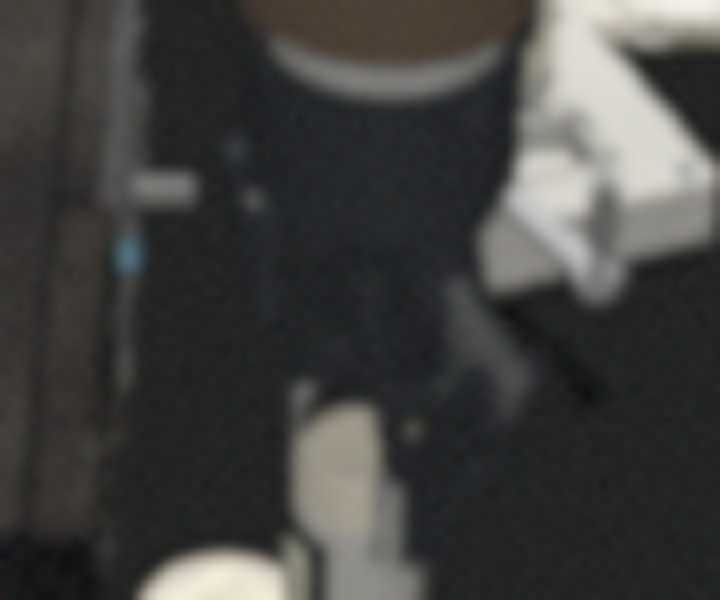

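The view shows the cartridge hanging upright in the fingers at (340,470), with the station clear to the right. I'll carry it over the socket while turning it.

>>> drive_tool:
  plan:
    - [[0.25,-2,-10,12,-3],[0.25,-4,-20,12,-6.2],[0.25,-5,-24,2,-6.3],[0.25,-5,-24,0,-6.3],[0.25,-5,-24,0,-6.3],[0.25,-5,-24,0,-6.3],[0.25,-5,-24,0,-6.3],[0.25,-5,-24,0,-6.3],[0.25,-5,-24,0,-6.3],[0.25,-5,-24,0,-6.3],[0.25,-5,-24,0,-6.3],[0.25,-5,-24,0,-6.3],[0.25,-5,-24,0,-6.3],[0.25,-5,-24,0,-6.3],[0.25,-5,-24,0,-6.3],[0.25,-5,-20,0,-6.3],[0.25,-3,-12,0,-2.3],[0.25,0,0,0,0],[0.25,0,0,0,0]]

```text
clock: 9.87
position: [474.2, -103.9, 187.5]
ee_rot: [0.553, 0.833, -0.0, -0.001]
contact_force: [0.4, 0.7, -2.0]
gripper_width: 36.4
grasp_force: 60.1
```

```bash
cat > c2.py <<'E'
from h import *
from st import st
from scipy.optimize import minimize
s=st(); snap(); tp=s['position']
def cloud(n):
    d=np.load(f'pics/{n}.npz')['d'];v,u=np.mgrid[:400,:640];c=camera_model(n);d1=d.ravel();u=u.ravel();v=v.ravel()
    X=np.c_[(u-c['cx'])/c['fx']*d1,(v-c['cy'])/c['fy']*d1,d1]-np.array(c['t']);return (X@np.array(c['R']))[d1>0]
P=cloud('side')
near=P[np.hypot(P[:,0]-tp[0],P[:,1]-tp[1])<48]
k=near[abs(near[:,2]-(tp[2]-47.8))<5]
print('flange n',len(k),np.median(k[:,2]).round(1),cv2.minAreaRect(k[:,:2].astype(np.float32)))
q=near[(near[:,2]>tp[2]-44)&(near[:,2]<tp[2]-8)&(np.hypot(near[:,0]-tp[0],near[:,1]-tp[1])<30)]
def cy(m): e=np.hypot(q[:,0]-m[0],q[:,1]-m[1])-19; return np.minimum(abs(e),3).sum()
b=min((minimize(cy,tp[:2]+[i,j],method='Nelder-Mead') for i in(-3,0,3) for j in(-6,-3,0,3)),key=lambda r:r.fun);print('cyl',b.x.round(1),round(b.fun/len(q),2),len(q))
if __name__=='__main__':
    for a,b_ in((1,32),):
        B=P[(abs(P[:,2]-32)<3)&(np.hypot(P[:,0]-477,P[:,1]+108)<115)]
        # block-top points with station-frame bounds
        th=np.radians(22.5);e=np.array([[np.cos(th),np.sin(th)],[-np.sin(th),np.cos(th)]])
        L=(B[:,:2]-[476.9,-107.9])@e.T
        print(len(L),np.percentile(L,[1,99],axis=0).round(1))
E
python3 c2.py
```

```text
t9.87 [ 474.2 -103.9  187.5] yaw_y 22.8 tilt 0.10 F [ 0.4  0.7 -2. ] w 36.4 g 60.1 j6 -2.86
flange n 130 139.7 ((480.5268859863281, -113.93898010253906), (54.04225158691406, 71.86674499511719), 23.007526397705078)
cyl [ 476.8 -108.6] 1.39 131
438 [[-51.7 -88.2]
 [ 53.3  48.5]]
```

>>> drive_tool:
  plan:
    - [[0.25,0,0,-20,0],[0.25,0,0,-30,0],[0.25,0,0,-20,0],[0.25,0,0,-8,0],[0.25,0,0,0,0],[0.25,0,0,-2,0],[0.25,0,0,-2,0],[0.25,0,0,-2,0],[0.25,0,0,0,0]]

```text
clock: 10.72
position: [475.1, -103.3, 104.9]
ee_rot: [0.553, 0.833, 0.0, 0.001]
contact_force: [0.2, 1.2, -1.6]
gripper_width: 36.3
grasp_force: 60.3
```

>>> drive_tool:
  plan:
    - [[0.25,0,0,-1,0],[0.25,0,0,-1,0],[0.25,0,0,-1,0],[0.25,0,0,-1,0],[0.25,0,0,0,0]]

```text
clock: 11.13
position: [474.5, -103.5, 100.1]
ee_rot: [0.553, 0.833, -0.0, -0.0]
contact_force: [-0.7, -0.5, -1.4]
gripper_width: 36.8
grasp_force: 60.3
```

Already below the contact height with no force, so the plug is entering. I'll continue.

>>> drive_tool:
  plan:
    - [[0.25,0,0,-2,0],[0.25,0,0,-2,0],[0.25,0,0,-2,0],[0.25,0,0,0,0]]

```text
clock: 11.47
position: [474.3, -103.4, 93.8]
ee_rot: [0.553, 0.833, -0.0, -0.0]
contact_force: [-0.3, 0.2, -0.9]
gripper_width: 36.7
grasp_force: 60.3
```

```bash
python3 c2.py
```

```text
t11.47 [ 474.3 -103.4   93.8] yaw_y 22.8 tilt 0.06 F [-0.3  0.2 -0.9] w 36.7 g 60.3 j6 -2.86
flange n 125 46.3 ((478.010498046875, -107.93560791015625), (56.614501953125, 78.34707641601562), 11.496023178100586)
cyl [ 476.3 -108.8] 1.55 118
298 [[-52.  -89.5]
 [ 53.9  47.9]]
```

>>> drive_tool:
  plan:
    - [[0.25,0,0,-2,0],[0.25,0,0,-2,0],[0.25,0,0,-1,0],[0.25,0,0,-1,0],[0.25,0,0,-1,0],[0.25,0,0,0,0]]

```text
clock: 12.07
position: [474.8, -103.9, 88.5]
ee_rot: [0.553, 0.833, -0.0, 0.0]
contact_force: [-3.0, -1.2, 8.0]
gripper_width: 36.8
grasp_force: 61.3
```

>>> drive_tool:
  plan:
    - [[0.25,0,0,-1,0],[0.25,0,0,-0.5,0],[0.25,0,0,0,0],[0.12,0,0,0,0],[0,0,0,0,0],[-0.2,0,0,0,0],[-0.2,0,0,0,0],[-0.2,0,0,10,0],[-0.2,0,0,30,0],[-0.2,0,0,40,0],[-0.2,0,0,40,0],[-0.2,-20,0,30,0],[-0.2,-40,0,0,0],[-0.2,-40,0,0,0],[-0.2,0,0,0,0]]

```text
clock: 13.32
position: [367.7, -103.6, 235.0]
ee_rot: [0.554, 0.833, -0.0, -0.002]
contact_force: [-0.2, -0.1, -0.4]
gripper_width: 51.6
grasp_force: 0.0
```

```bash
python3 st.py; python3 v.py side 285 105 80 75 8 pics/v6.png
python3 - <<'E'
from h import *
for n in('side','top'):
    d=np.load(f'pics/{n}.npz')['d'];v,u=np.mgrid[:400,:640];c=camera_model(n);d1=d.ravel();u=u.ravel();v=v.ravel()
    X=np.c_[(u-c['cx'])/c['fx']*d1,(v-c['cy'])/c['fy']*d1,d1]-np.array(c['t']);P=(X@np.array(c['R']))[d1>0]
    th=np.radians(22.5);e=np.array([[np.cos(th),np.sin(th)],[-np.sin(th),np.cos(th)]])
    L=np.c_[(P[:,:2]-[476.9,-107.9])@e.T,P[:,2]]
    for nm,m in dict(head=(np.hypot(L[:,0],L[:,1])<14)&(L[:,2]>100),flange=(abs(L[:,0])<27)&(abs(L[:,1])<27)&(L[:,2]<50)&(L[:,2]>35),block=(L[:,0]>-50)&(L[:,0]<-30)&(L[:,1]<44)&(L[:,1]>-70)&(abs(L[:,2]-32)<8)).items():
        if m.sum()>5:print(n,nm,m.sum(),np.median(L[m,2]).round(1),np.percentile(L[m],[3,97],axis=0).round(1).tolist())
    m=(L[:,2]>60)&(L[:,2]<100)&(L[:,1]>50)&(L[:,1]<140)&(abs(L[:,0]-40)<90)
    print('handle',m.sum(),L[m].mean(0).round(1) if m.any() else '')
E
```

```text
t13.32 [ 367.7 -103.6  235. ] yaw_y 22.8 tilt 0.22 F [-0.2 -0.1 -0.4] w 51.6 g 0.0 j6 -2.90
side head 35 121.4 [[-12.2, -13.1, 117.9], [11.5, 11.9, 123.2]]
side flange 108 41.6 [[-22.6, -22.8, 35.7], [25.8, 26.1, 49.5]]
side block 89 34.1 [[-49.5, -39.6, 30.4], [-32.1, 42.9, 36.9]]
handle 42 [ 30.7 106.5  79.5]
top head 96 119.4 [[-11.6, -11.6, 116.3], [11.8, 11.5, 122.3]]
top flange 176 39.6 [[-26.6, -21.3, 36.5], [25.9, 26.2, 44.3]]
top block 109 31.6 [[-47.7, -69.1, 28.9], [-30.3, 23.1, 34.9]]
handle 23 [ 27.7 105.7  87.3]
```

View pics/v6.png

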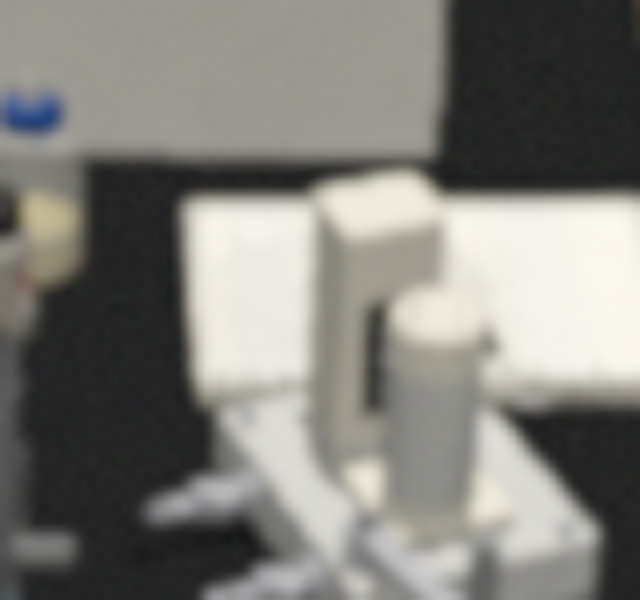

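The view shows the cartridge upright at (435,400) with its flange on the block and the window towards the reader. Depth gives the head at 87.5 mm above the block, so it is fully home. The latch is open at about 1.43 rad, and I'll now work out the closing arc.

```bash
cat > arc.py <<'E'
import numpy as np
def W(X,Y): return np.array([476.9+.9239*X-.3827*Y,-107.9+.3827*X+.9239*Y])
def pos(th,rho): return W(40-78*np.cos(th)+rho*np.sin(th),26.5+78*np.sin(th)+rho*np.cos(th))
p=pos(1.43,32);print('start',p.round(1),'yaw',90-np.degrees(1.43)+22.5)
ths=list(np.linspace(1.43,0,19))+[-.03]; 
y0=90-np.degrees(1.43)
for i,t in enumerate(ths):
    q=pos(t,20.5); print(i,round(t,2),(q-p).round(1),'->',q.round(1),round(90-np.degrees(t)-y0,1)); p=q; y0=90-np.degrees(t)
E
python3 arc.py
```

```text
start [491.6  15.3] yaw 30.567035296292275
0 1.43 [-9.9 -5.8] -> [481.7   9.5] 0.0
1 1.35 [-6.1 -2. ] -> [475.6   7.5] 4.6
2 1.27 [-5.9 -2.5] -> [469.7   5. ] 4.6
3 1.19 [-5.7 -2.9] -> [464.    2.1] 4.6
4 1.11 [-5.4 -3.4] -> [458.6  -1.3] 4.6
5 1.03 [-5.2 -3.8] -> [453.4  -5.1] 4.6
6 0.95 [-4.8 -4.2] -> [448.6  -9.3] 4.6
7 0.87 [-4.5 -4.6] -> [444.1 -13.8] 4.6
8 0.79 [-4.1 -4.9] -> [439.9 -18.7] 4.6
9 0.72 [-3.7 -5.2] -> [436.2 -24. ] 4.6
10 0.64 [-3.3 -5.5] -> [432.9 -29.5] 4.6
11 0.56 [-2.8 -5.7] -> [430.1 -35.2] 4.6
12 0.48 [-2.4 -5.9] -> [427.7 -41.1] 4.6
13 0.4 [-1.9 -6.1] -> [425.8 -47.3] 4.6
14 0.32 [-1.4 -6.2] -> [424.4 -53.5] 4.6
15 0.24 [-0.9 -6.3] -> [423.5 -59.8] 4.6
16 0.16 [-0.4 -6.4] -> [423.1 -66.2] 4.6
17 0.08 [ 0.1 -6.4] -> [423.2 -72.6] 4.6
18 0.0 [ 0.6 -6.4] -> [423.8 -79. ] 4.6
19 -0.03 [ 0.4 -2.4] -> [424.2 -81.4] 1.7
```

>>> drive_tool:
  plan:
    - [[0.5,10,20,0,0.8],[1,20,30,0,2],[1,25,30,0,3],[1,25,30,0,2],[1,25,8,0,0],[1,17,0,0,0],[1,0,0,0,0]]

```text
clock: 14.0
position: [500.8, 16.1, 234.4]
ee_rot: [0.495, 0.869, -0.001, 0.0]
contact_force: [-0.5, -0.3, -0.0]
gripper_width: 0.1
grasp_force: 0.0
```

>>> drive_tool:
  plan:
    - [[1,0,0,-35,0],[1,0,0,-40,0],[1,0,0,-40,0],[1,0,0,-35,0],[1,0,0,-18,0],[1,0,0,-6,0],[1,-9,-1,0,0],[1,0,0,0,0]]

```text
clock: 14.67
position: [486.7, 13.3, 62.0]
ee_rot: [0.495, 0.869, -0.0, -0.0]
contact_force: [0.1, -0.6, 0.1]
gripper_width: -0.0
grasp_force: 0.0
```

>>> drive_tool:
  plan:
    - [[1,-5,-3.8,0,0],[1,-6.1,-2,0,4.6],[1,-5.9,-2.5,0,4.6],[1,-5.7,-2.9,0,4.6],[1,-5.4,-3.4,0,4.6],[1,-5.2,-3.8,0,4.6],[1,0,0,0,0]]

```text
clock: 15.25
position: [454.3, -5.1, 63.5]
ee_rot: [0.312, 0.95, 0.001, 0.001]
contact_force: [-0.0, -0.7, -0.1]
gripper_width: -0.2
grasp_force: 0.0
```

```bash
cat > lt.py <<'E'
from h import *
from st import st
st(); snap()
th=np.radians(22.5);e=np.array([[np.cos(th),np.sin(th)],[-np.sin(th),np.cos(th)]])
tp=read_state()['position'];print('tool in station',(e@(tp[:2]-[476.9,-107.9])).round(1))
for n in('side','top'):
    d=np.load(f'pics/{n}.npz')['d'];v,u=np.mgrid[:400,:640];c=camera_model(n);d1=d.ravel();u=u.ravel();v=v.ravel()
    X=np.c_[(u-c['cx'])/c['fx']*d1,(v-c['cy'])/c['fy']*d1,d1]-np.array(c['t']);P=(X@np.array(c['R']))[d1>0]
    L=np.c_[(P[:,:2]-[476.9,-107.9])@e.T,P[:,2]]
    r=np.hypot(L[:,0]-40,L[:,1]-26.5);a=np.arctan2(L[:,1]-26.5,40-L[:,0])
    for lo,hi in((54,90),(43,53)):
        m=(L[:,2]>lo)&(L[:,2]<hi)&(r<90)&(r>(66 if lo>50 else 20))&(a>-.3)&(a<1.8)
        h=np.histogram(a[m],np.arange(-.3,1.85,.1));print(n,lo,[(round(x,1),int(k)) for x,k in zip(h[1],h[0]) if k])
E
python3 lt.py
```

```text
t15.25 [454.3  -5.1  63.5] yaw_y 53.7 tilt 0.19 F [-0.  -0.7 -0.1] w -0.2 g 0.0 j6 -2.55
tool in station [ 19.4 103.7]
side 54 [(np.float64(1.0), 14), (np.float64(1.1), 2), (np.float64(1.2), 9), (np.float64(1.3), 12), (np.float64(1.4), 21)]
side 43 [(np.float64(-0.1), 2), (np.float64(0.8), 1), (np.float64(0.9), 5), (np.float64(1.0), 15), (np.float64(1.1), 19), (np.float64(1.2), 5), (np.float64(1.3), 1)]
top 54 []
top 43 []
```

The bar is moving with the tool, now at about 1.05 rad. I'll continue along the arc.

>>> drive_tool:
  plan:
    - [[1,-5.7,-4.0,0,4.6],[1,-4.5,-4.6,0,4.6],[1,-4.1,-4.9,0,4.6],[1,-3.7,-5.2,0,4.6],[1,-3.3,-5.5,0,4.6],[1,-2.8,-5.7,0,4.6],[1,-2.4,-5.9,0,4.6],[1,-1.9,-6.1,0,4.6],[1,-1.4,-6.2,0,4.6],[1,-0.9,-6.3,0,4.6],[1,0,0,0,0]]

```text
clock: 16.27
position: [424.2, -59.6, 62.4]
ee_rot: [-0.083, 0.997, 0.0, 0.001]
contact_force: [-0.3, 0.3, -0.2]
gripper_width: 0.2
grasp_force: 0.0
```

```bash
python3 lt.py
```

```text
t16.27 [424.2 -59.6  62.4] yaw_y 99.6 tilt 0.08 F [-0.3  0.3 -0.2] w 0.2 g 0.0 j6 -1.65
tool in station [-29.9  65.1]
side 54 [(np.float64(0.4), 4), (np.float64(0.5), 19), (np.float64(0.6), 26), (np.float64(0.7), 1)]
side 43 [(np.float64(-0.3), 11), (np.float64(-0.2), 4), (np.float64(-0.1), 1), (np.float64(0.0), 3), (np.float64(0.1), 12), (np.float64(0.2), 16), (np.float64(0.3), 22), (np.float64(0.4), 8)]
top 54 []
top 43 []
```

>>> drive_tool:
  plan:
    - [[1,-0.8,-6.4,0,4.6],[1,-0.2,-6.4,0,4.6],[1,0.6,-6.4,0,4.6],[1,0.4,-1.5,0,0],[1,0,0,0,0]]

```text
clock: 16.78
position: [424.3, -79.5, 62.0]
ee_rot: [-0.201, 0.98, 0.0, 0.001]
contact_force: [0.5, 2.1, 1.6]
gripper_width: 0.2
grasp_force: 0.8
```

>>> drive_tool:
  plan:
    - [[1,0.5,-1.2,0,0],[1,0.5,-1.2,0,0],[1,0,0,0,0]]

```text
clock: 17.03
position: [424.5, -80.3, 62.0]
ee_rot: [-0.202, 0.979, 0.001, 0.0]
contact_force: [-4.3, 14.5, 4.8]
gripper_width: -0.3
grasp_force: 7.7
```

```bash
python3 lt.py
```

```text
t17.03 [424.5 -80.3  62. ] yaw_y 113.3 tilt 0.15 F [-4.3 14.5  4.8] w -0.3 g 7.7 j6 -1.35
tool in station [-37.8  45.6]
side 54 [(np.float64(-0.1), 2), (np.float64(0.0), 2), (np.float64(0.1), 4), (np.float64(0.2), 9), (np.float64(0.3), 33), (np.float64(0.4), 4)]
side 43 [(np.float64(-0.3), 7), (np.float64(-0.2), 8), (np.float64(-0.1), 17), (np.float64(0.0), 23), (np.float64(0.1), 6), (np.float64(0.2), 4), (np.float64(0.3), 1)]
top 54 []
top 43 []
```

The force has risen to 15 N with the bar at about 0 rad, so the latch is at its closed stop. I'll retract and check.

>>> drive_tool:
  plan:
    - [[1,-2,5,0,0],[1,-8,18,0,0],[1,-8,18,5,0],[1,0,10,35,0],[1,0,20,35,0],[1,0,30,35,0],[1,0,38,10,0],[1,0,38,0,0],[1,0,38,0,0],[1,0,0,0,0],[1,0,0,0,0]]

```text
clock: 18.05
position: [406.4, 131.5, 178.4]
ee_rot: [-0.204, 0.979, -0.0, -0.0]
contact_force: [-0.2, -0.6, -1.0]
gripper_width: 0.0
grasp_force: 0.0
```

```bash
python3 lt.py
python3 - <<'E'
from h import *
th=np.radians(22.5);e=np.array([[np.cos(th),np.sin(th)],[-np.sin(th),np.cos(th)]])
for n in('side','top'):
    d=np.load(f'pics/{n}.npz')['d'];v,u=np.mgrid[:400,:640];c=camera_model(n);d1=d.ravel();u=u.ravel();v=v.ravel()
    X=np.c_[(u-c['cx'])/c['fx']*d1,(v-c['cy'])/c['fy']*d1,d1]-np.array(c['t']);P=(X@np.array(c['R']))[d1>0]
    L=np.c_[(P[:,:2]-[476.9,-107.9])@e.T,P[:,2]]
    for z0 in(105,):
        m=(np.hypot(L[:,0],L[:,1])<32)&(L[:,2]>105)&(L[:,2]<135);print(n,'head',m.sum(),L[m].mean(0).round(1),np.median(L[m&(np.hypot(L[:,0],L[:,1])<14),2]).round(1))
E
```

```text
t18.05 [406.4 131.5 178.4] yaw_y 113.6 tilt 0.02 F [-0.2 -0.6 -1. ] w 0.0 g 0.0 j6 -1.86
tool in station [ 25.5 246.3]
side 54 [(np.float64(-0.1), 6), (np.float64(0.0), 26)]
side 43 [(np.float64(-0.3), 4), (np.float64(-0.2), 6), (np.float64(-0.1), 17), (np.float64(0.0), 26), (np.float64(0.1), 13), (np.float64(0.2), 5)]
top 54 [(np.float64(-0.1), 1), (np.float64(0.0), 14)]
top 43 [(np.float64(-0.3), 3), (np.float64(-0.2), 9), (np.float64(-0.1), 25), (np.float64(0.0), 49), (np.float64(0.1), 14), (np.float64(0.2), 3)]
side head 116 [  3.    5.6 117. ] 120.8
top head 190 [ -0.2   2.7 118.5] 119.5
```

The latch reads about 0.03 rad, the head is still at 120 mm, and the tool is clear. Handing in.

```bash
python3 -c "
from bench import *
print(job_done())"
```

```text
the job is handed in; nothing more can be done
None
```

The job is handed in, with no verdict returned: by the depth measurements the cartridge is fully home in the socket, window facing the reader, and the latch is closed to about 0.03 rad. The tool was clear of everything, and I saw nothing else on the bench disturbed, though I did not measure the other items at the end.

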